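# Gauge the glass stoppers at the lampworking bench

### The job

The wide glass stopper now standing on top of the step gauge is too thick to enter it: first stand it upright in the wooden reject tray on the same board. Then, of the two other glass stoppers on the bench, take the one that fits down between the gauge's upper (go) jaws but is stopped by the narrower lower (no-go) jaws, and leave it standing upright in the gauge, resting on that step. Leave the stopper that would fall right through where it stands.

Things in the scene. Friction and masses are not known exactly. Their poses are not given: they have to be found in the camera images.
- station: Fixed board with a metal step gauge and a wooden reject tray. Origin: bench level, under the gauge's middle; z up. Sizes in mm. Gauge: slot along x, 110 long, ends open, 94 wide outside, top z 68. Slot width: lead-in 64 to 52 (z 68 to 56), go jaws 52 (to z 42), flat step at z 42, dark no-go jaws 34 (to board, z 12). Tray: centre x 0, y -165, inside 120 x 120, floor z 18, rim z 38.
- stopper_a: Widest green glass stopper: round body 72 mm in diameter, 28 mm high; on its axis a round stem (the grip), 20 mm in diameter, up to 86 mm above the underside. About 0.3 kg. Origin: centre of the underside, z along the stem. Starts standing on top of the gauge, too thick to enter (underside at the station's z 68 mm).
- stopper_b: Green glass stopper of the same form and heights (body 28 mm high, stem 20 mm in diameter, 86 mm high overall), its body 46 mm in diameter; 0.16 kg or so. Origin at the centre of its underside, z along the stem. It starts standing on the bench. In the gauge it rests on the step, underside at the station's z 42 mm.
- stopper_c: Green glass stopper of the same form and heights (body 28 mm high, stem 20 mm in diameter, 86 mm high overall), its body only 28 mm in diameter; 0.085 kg or so. Origin at the centre of its underside, z along the stem. It starts standing on the bench.
Mind the look-alikes: they are no part of the job. What is shaped like the stopper_a but red is not meant.

How it is judged:
By the outcome, as a careful person would: the job done as asked, in the order asked, and still so for the second after the job is handed in, with the robot touching nothing.
It also fails if it takes over 59 s, if anything falls off the work surface, if the arm or the gripper's body presses on something with over 40 N, if the wrist force passes 120 N, or if a joint passes its speed limit or range.

### The arm

A 7-joint arm with a two-finger parallel gripper is mounted at the origin on the work surface. World frame = base frame: x ahead of the robot, y to its left, z up, the work surface at z = 0. Lengths are in m, angles in rad, forces in N, time in s.
With the tool pointing down it reaches from about 0.4 to 0.925 m from the base axis. Payload 5.6 kg.
Tool frame: the origin (TCP) lies between the finger pads; the fingertips stand 14 mm ahead of it and the grasp point (between the pads) lies 5 mm behind it; z points along the fingers, x is the direction in which the jaws open and shut, and the axes are right-handed (so a half turn about z gives the same grasp; the last joint's range is limited). The gripper opens to 85 mm and grips with 20 to 120 N. Pads are 22 mm wide; open, the fingers measure 114 mm over their backs; the gripper's body (76 mm by 85 mm) begins 54 mm behind the grasp point. The pads swing forward as they close: fully open they stand 13 mm farther back than shut.
Start: joints at [1.231, 0.468, -0.012, 1.603, 0.006, 1.071, -0.056], TCP at [0.19, -0.622, 0.245] pointing down, gripper open.
Joint ranges: [-2.53, 2.53], [-0.31, 2.02], [-1.57, 1.55], [0.28, 2.44], [-1.29, 4.43], [0.15, 1.84], [-2.92, 2.92]. Speed limits (rad/s): [2.57, 2.57, 3.14, 3.14, 3.14, 3.14, 3.14].

### API

Orientations are given as a rotation vector (axis times angle).
In Python, from bench import env gives the robot as it stands.
- The arm moves only by the shell command python3 -m inch 'ROWS' [FORCE]. ROWS is a JSON object of lists of equal length, an entry for each row: "claw": the closure, from 0 (fully open) to 1 (shut); "xyz": the shift along the tool's x, y, z in mm, a list of three; "rot": the turn, a rotation vector about the tool's x, y, z in degrees, a list of three. A call has 1 to 20 rows; each row shifts and turns the commanded pose from where the row before left it, along the tool's axes as they then stand; what a row does not reach is not made up. A row lasts 1/10 s, in which the tool goes at most 50 mm and 8.59 degrees, less where a joint would pass 70% of its speed; a pose out of reach is approached as far as the arm can. A call is refused whole if a number of a shift passes 50 or a number of a turn 8.59, either way. A call with a gripper value outside its range is refused whole. The fingers move at their own pace and stop on an object; FORCE is the grip in N (left out, the last holds). Time passes only in rows, so rows that do not move let the fingers close. It gives the time, the measured TCP pose, the force and the opening at its end, in the units of the state.
- env.get_state(): the state, without advancing time (a new reading comes with each control period).
- env.snapshot(name): name is "scene" or "top" or "wrist"; returns a dict with "pixels" (420x560x3 uint8, red, green, blue), "fx", "fy", "cx", "cy" (pixels), "world_from_camera" (4x4, takes a point from camera to world coordinates). Camera axes: x right, y down, z forward; pixel columns grow to the right and rows downward; lengths in m; the calibration is good to about 2 mm. A picture is of the moment at which its call begins. There is no depth.
- env.hand_in(): hands the job in, once; it reports no verdict.
The state is a dict: "t": time; "joints": joint angles; "dq": joint speeds; "tau": joint torques, N m; "ee_pos": TCP position; "orientation": TCP orientation; "force": force on the tool from outside, world axes, zero at the start; "moment": the same for the moment, N m; "width": finger opening in m.
Only numpy, scipy, OpenCV 4.12 (cv2) and the standard library are available. Lean on these libraries where they do the work, as an engineer would, in place of code of your own. Each camera call takes 0.05 s, during which the arm holds its last target. There are 200 camera calls.

## Working session

There is one attempt and no reset: what is moved stays moved. The work goes in short steps, Python scripts to look and compute and a shell command to move; the robot and the scene stay as the last step left them, time stands still between calls to the robot, and variables do not carry over. Pictures are saved under pics/ and viewed, about 8 in all and at most 12, crops included, and the job is handed in when it is done.

```bash
mkdir -p pics; cat > h.py <<'E'
import numpy as np,cv2
from bench import env
from scipy.spatial.transform import Rotation as R
def snap(n,f):
    s=env.snapshot(n); cv2.imwrite(f'pics/{f}.png',s['pixels'][:,:,::-1]); np.save(f'pics/{f}.npy',s,allow_pickle=True); return s
def load(f): return np.load(f'pics/{f}.npy',allow_pickle=True).item()
def ray(s,u,v,z):
    T=np.array(s['world_from_camera']); d=T[:3,:3]@[(u-s['cx'])/s['fx'],(v-s['cy'])/s['fy'],1]; o=T[:3,3]
    return o+d*(z-o[2])/d[2]
def proj(s,p):
    T=np.array(s['world_from_camera']); c=T[:3,:3].T@(np.array(p)-T[:3,3]); return s['fx']*c[0]/c[2]+s['cx'],s['fy']*c[1]/c[2]+s['cy']
E
python3 - <<'E'
from h import *
a=snap('top','top0');b=snap('scene','sc0')
cv2.imwrite('pics/both.png',cv2.resize(np.vstack([a['pixels'],b['pixels']])[:,:,::-1],None,fx=.7,fy=.7))
print(np.round(a['world_from_camera'],3),np.round(b['world_from_camera'],3),a['fx'])
st=env.get_state();print(st['ee_pos'],R.from_rotvec(st['orientation']).as_matrix().round(3),st['t'],st['width'])
E
```

```text
[[-0.021 -0.997  0.079  0.438]
 [-1.     0.022  0.016  0.116]
 [-0.018 -0.079 -0.997  0.808]
 [ 0.     0.     0.     1.   ]] [[-0.902  0.334 -0.273  0.709]
 [ 0.432  0.719 -0.545  0.5  ]
 [ 0.014 -0.61  -0.792  0.626]
 [ 0.     0.     0.     1.   ]] 458.9104213056765
[ 0.18990164 -0.62112327  0.24439549] [[ 0.292 -0.956 -0.001]
 [-0.956 -0.292  0.002]
 [-0.002  0.    -1.   ]] 0.1 0.08564753421952134
```

View pics/top0.png

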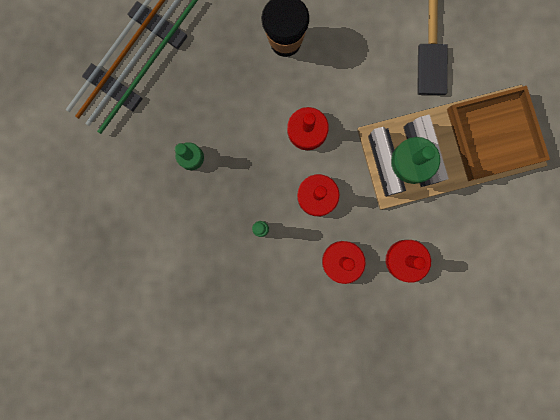

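View pics/sc0.png

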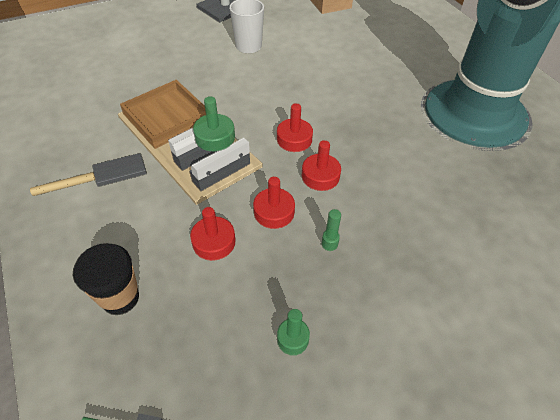

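The top view shows the wide green stopper on the gauge at (415,160), the tray at (500,135), the 46 mm stopper_b at (188,156), the 28 mm stopper_c at (261,228) and four red look-alikes. In the scene view stopper_b is at (293,335) and stopper_c at (332,230).

```bash
python3 - <<'E'
from h import *
for f in('top0','sc0'):
    s=load(f);h=cv2.cvtColor(s['pixels'],cv2.COLOR_RGB2HSV)
    m=cv2.inRange(h,(55,100,40),(90,255,255))
    n,l,st,c=cv2.connectedComponentsWithStats(m)
    for i in range(1,n):
        if st[i,4]>80: print(f,st[i],c[i].round(1))
s=load('top0')
print('brd',[ray(s,*p,.012)[:2].round(3) for p in[(360,128),(381,208)]])
print('tray rim',[ray(s,*p,.038)[:2].round(3) for p in[(527,88),(548,162),(450,107),(467,182)]])
print('jaw ends z68',[ray(s,*p,.068)[:2].round(3) for p in[(371,130),(393,194)]])
for n,p,z in[('a',(427,153),.154),('b',(182,150),.086),('c',(261,228),.086)]:print(n,ray(s,*p,z).round(4))
h=cv2.cvtColor(s['pixels'],cv2.COLOR_RGB2HSV)
m=cv2.inRange(h,(0,0,185),(180,50,255));m[:100]=0;n,l,st,c=cv2.connectedComponentsWithStats(m)
for i in range(1,n):
    if st[i,4]>60:
        bx=cv2.boxPoints(cv2.minAreaRect(np.argwhere(l==i)[:,::-1].astype(np.float32)));print(st[i],[ray(s,*p,.068)[:2].round(4) for p in bx])
crop=np.hstack([cv2.resize(s['pixels'][80:220,350:560],None,fx=3,fy=3,interpolation=2)[:, :,::-1]]);
cv2.imwrite('pics/c1.png',crop)
cr=cv2.resize(s['pixels'][130:250,160:290],None,fx=4,fy=4,interpolation=2)[:,:,::-1];cv2.imwrite('pics/c2.png',cr)
E
```

```text
top0 [ 97   0 101 133 683] [146.3  66.3]
top0 [ 392  137   48   47 1738] [415.5 160. ]
top0 [175 143  29  27 600] [188.6 155.4]
top0 [252 221  17  16 203] [260.1 228.5]
sc0 [ 194   97   41   55 1250] [213.1 128.7]
sc0 [322 210  19  40 475] [331.6 231.1]
sc0 [ 278  309   31   46 1039] [293.1 333.6]
brd [array([ 0.623, -0.014]), array([ 0.481, -0.046])]
tray rim [array([ 0.679, -0.296]), array([ 0.551, -0.322]), array([ 0.649, -0.164]), array([ 0.52 , -0.186])]
jaw ends z68 [array([ 0.606, -0.023]), array([ 0.501, -0.055])]
a [ 0.5512 -0.0856  0.154 ]
b [0.5773 0.2826 0.086 ]
c [0.4501 0.1584 0.086 ]
[381 127  20  66 136] [array([ 0.6107, -0.0395]), array([ 0.6127, -0.0528]), array([ 0.5049, -0.0663]), array([ 0.503 , -0.0532])]
```

View pics/c1.png

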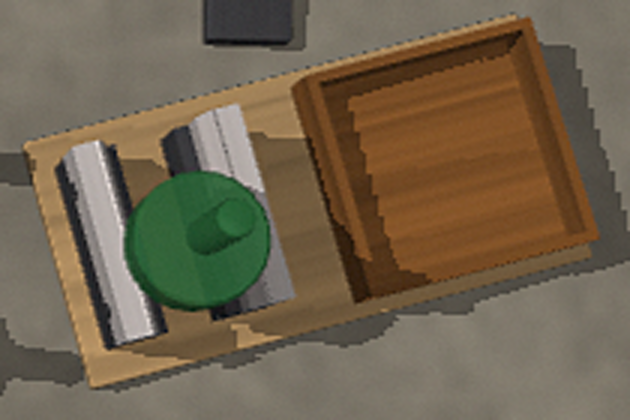

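The crop shows the gauge jaws' outer top corners at about (371,131), (387,196), (430,115) and (447,179). The tray rim corners are near (451,107), (527,86), (549,159) and (469,180), and stopper_a's stem top is at (428,153).

```bash
python3 - <<'E'
from h import *
s=load('top0')
q=lambda u,v,z:ray(s,350+u/3,80+v/3,z)[:2]
g=np.array([q(*p,.068) for p in[(62,152),(110,347),(292,297),(240,105)]])
t=np.array([q(*p,.038) for p in[(302,82),(358,300),(597,238),(532,18)]])
for n,a in(('g',g),('t',t)):
    e=[a[(i+1)%4]-a[i] for i in range(4)]
    print(n,a.mean(0).round(4),[np.linalg.norm(x).round(4) for x in e],[np.degrees(np.arctan2(x[1],x[0])).round(1) for x in e])
d=t.mean(0)-g.mean(0);print(np.linalg.norm(d),np.degrees(np.arctan2(d[1],d[0])))
a=q(234,218,.154);p=env.get_state();print('a',a)
M=R.from_rotvec(p['orientation']).as_matrix()
print('to a, tool mm',(M.T@(np.array([*a,.25])-p['ee_pos'])*1e3).round(1), np.degrees(np.arctan2(M[1,0],M[0,0])))
# two-view check of stem tops: epipolar: project into scene
s2=load('sc0')
for p in[(*a,.154),(.5773,.2826,.086),(.4501,.1584,.086)]:print(proj(s2,p))
E
```

```text
g [ 0.5636 -0.0824] [np.float64(0.1092), np.float64(0.1016), np.float64(0.1082), np.float64(0.1003)] [np.float64(-168.5), np.float64(-75.9), np.float64(12.2), np.float64(103.6)]
t [ 0.6025 -0.2439] [np.float64(0.1274), np.float64(0.1382), np.float64(0.1297), np.float64(0.1356)] [np.float64(-168.8), np.float64(-76.7), np.float64(12.5), np.float64(104.3)]
0.16615745919742786 -76.47388197494818
a [ 0.55164308 -0.08709076]
to a, tool mm [-404.9 -502.1   -5. ] -72.99734764173972
(np.float64(210.09607474393795), np.float64(98.80614583705511))
(np.float64(295.3091427455552), np.float64(311.4748646904736))
(np.float64(333.2337217559531), np.float64(210.4415439103385))
```

```bash
python3 -m inch '{"claw":[0,0,0,0,0,0,0,0,0,0,0,0,0,0,0,0,0,0,0,0],"xyz":[[-22,-27,0],[-22,-27,0],[-22,-27,0],[-22,-27,0],[-22,-27,0],[-22,-27,0],[-22,-27,0],[-22,-27,0],[-22,-27,0],[-22,-27,0],[-22,-27,0],[-22,-27,0],[-22,-27,0],[-22,-27,0],[-22,-27,0],[-22,-27,0],[-22,-27,0],[-22,-27,0],[0,0,0],[0,0,0]],"rot":[[0,0,0],[0,0,0],[0,0,0],[0,0,0],[0,0,0],[0,0,0],[0,0,0],[0,0,0],[0,0,0],[0,0,0],[0,0,0],[0,0,0],[0,0,0],[0,0,0],[0,0,0],[0,0,0],[0,0,0],[0,0,0],[0,0,4],[0,0,0]]}' 60
python3 - <<'E'
from h import *
s=snap('wrist','w1');print(np.round(s['world_from_camera'],3))
p=env.get_state();M=R.from_rotvec(p['orientation']).as_matrix();print(M.round(3))
h=cv2.cvtColor(s['pixels'],cv2.COLOR_RGB2HSV)
print((M.T@(np.array([.5516,-.0871,.139])-p['ee_pos'])*1e3).round(1),proj(s,(.5516,-.0871,.154)))
E
```

```text
t: 2.1
ee_pos: [0.5391, -0.0997, 0.2447]
orientation: [2.46, -1.953, -0.001]
force: [-0.5, -1.0, -0.3]
width: 0.0852
[[ 0.226 -0.929 -0.292  0.615]
 [-0.974 -0.216 -0.068 -0.082]
 [-0.     0.3   -0.954  0.373]
 [ 0.     0.     0.     1.   ]]
[[ 0.227 -0.974 -0.001]
 [-0.974 -0.227 -0.   ]
 [-0.     0.001 -1.   ]]
[-10.4 -15.8 105.7] (np.float64(266.0853831847016), np.float64(195.68841747344254))
```

View pics/w1.png

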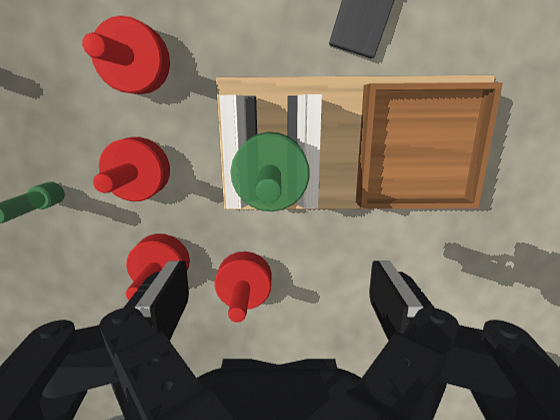

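The wrist view shows stopper_a's stem top at about (268,191). The jaws are near-vertical in the image, from x of about 219 to 322, so the yaw matches. The tray interior is centred near (432,146).

```bash
python3 - <<'E'
from h import *
s=load('w1');p=env.get_state();M=R.from_rotvec(p['orientation']).as_matrix()
t=lambda q:(M.T@(np.array(q)-p['ee_pos'])*1e3).round(1)
a=ray(s,268,191,.154);print('a',a,t(a))
for u,v,z in[(219,95,.068),(322,95,.068),(226,208,.068),(319,208,.068),(362,84,.038),(500,84,.038),(489,206,.038),(358,206,.038)]:
    r=ray(s,u,v,z);print(r.round(4),t(r))
h=cv2.cvtColor(s['pixels'],cv2.COLOR_RGB2HSV)
m=cv2.inRange(h,(0,0,190),(180,40,255))
for v in(100,115,205):print(v,np.flatnonzero(m[v,200:340])+200)
E
```

```text
a [ 0.55535516 -0.08769278  0.154     ] [ -8.9 -19.3  90.7]
[ 0.6111 -0.0264  0.068 ] [-56.  -87.6 176.6]
[ 0.6325 -0.1186  0.068 ] [ 38.6 -87.5 176.6]
[ 0.5048 -0.052   0.068 ] [-55.2  21.8 176.8]
[ 0.5263 -0.1447  0.068 ] [ 40.   21.8 176.8]
[ 0.6533 -0.1584  0.038 ] [ 82.1 -98.8 206.6]
[ 0.6844 -0.2927  0.038 ] [220.  -98.7 206.6]
[ 0.563 -0.336  0.038] [234.7  29.4 206.8]
[ 0.5298 -0.1929  0.038 ] [ 87.7  29.3 206.8]
100 [220 221 222 223 224 225 226 227 228 229 230 231 232 233 234 235 298 299
 300 301 302 303 304 305 307 308 309 310 311 312 313 314 315 316 317 318
 319 320 321]
115 [221 222 223 224 225 226 227 228 229 230 231 232 233 234 235 236 297 298
 299 300 301 302 303 304 307 308 309 310 311 312 313 314 315 316 317 318
 319 320]
205 [226 227 228 229 230 231 232 233 234 235 236 237 238 239 240]
```

```bash
python3 -m inch '{"claw":[0,0,0,0,0,0,0,1,1,1,1,1,1,1],"xyz":[[-9,-19,0],[0,0,30],[0,0,30],[0,0,30],[0,0,27],[0,0,0],[0,0,0],[0,0,0],[0,0,0],[0,0,0],[0,0,0],[0,0,0],[0,0,0],[0,0,0]],"rot":[[0,0,0],[0,0,0],[0,0,0],[0,0,0],[0,0,0],[0,0,0],[0,0,0],[0,0,0],[0,0,0],[0,0,0],[0,0,0],[0,0,0],[0,0,0],[0,0,0]]}' 60
```

```text
t: 3.55
ee_pos: [0.5559, -0.0877, 0.1289]
orientation: [-2.458, 1.955, -0.001]
force: [-1.0, -0.3, 5.3]
width: 0.019
```

```bash
python3 -m inch '{"claw":[1,1,1,1,1,1,1,1,1,1,1,1,1,1,1,1,1,1],"xyz":[[0,0,-5],[0,0,-15],[0,0,-20],[0,0,-10],[7,-1,0],[16,-2,0],[20,-2,0],[20,-2,0],[20,-2,0],[20,-2,0],[20,-2,0],[20,-2,0],[15,-2,0],[7,0,0],[0,0,0],[0,0,0],[0,0,0],[0,0,0]],"rot":[[0,0,0],[0,0,0],[0,0,0],[0,0,0],[0,0,0],[0,0,0],[0,0,0],[0,0,0],[0,0,0],[0,0,0],[0,0,0],[0,0,0],[0,0,0],[0,0,0],[0,0,0],[0,0,0],[0,0,0],[0,0,0]]}' 60
python3 - <<'E'
from h import *
s=snap('wrist','w2');cv2.imwrite('pics/w2.png',s['pixels'][:,:,::-1])
E
```

```text
t: 5.35
ee_pos: [0.6093, -0.2436, 0.1784]
orientation: [-2.46, 1.954, 0.0]
force: [-0.6, 0.5, -3.8]
width: 0.0188
```

View pics/w2.png

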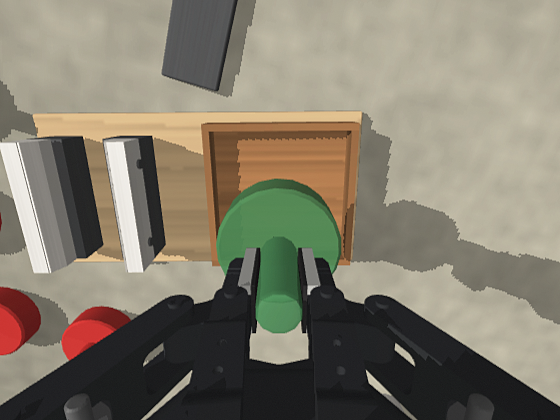

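Stopper_a is held upright over the tray: its body is centred at about x=279, against the tray at x=281.

```bash
python3 -m inch '{"claw":[1,1,1,1,1,1,1,1,1,1,1,1],"xyz":[[0,0,10],[0,0,20],[0,0,20],[0,0,20],[0,0,13],[0,0,7],[0,0,4],[0,0,2],[0,0,2],[0,0,0.5],[0,0,0],[0,0,0]],"rot":[[0,0,0],[0,0,0],[0,0,0],[0,0,0],[0,0,0],[0,0,0],[0,0,0],[0,0,0],[0,0,0],[0,0,0],[0,0,0],[0,0,0]]}' 60
```

```text
t: 6.6
ee_pos: [0.6094, -0.2448, 0.0802]
orientation: [-2.459, 1.956, -0.001]
force: [-0.2, -0.2, -3.2]
width: 0.0183
```

```bash
python3 -m inch '{"claw":[1,1,1,1],"xyz":[[0,0,1],[0,0,0.5],[0,0,0],[0,0,0]],"rot":[[0,0,0],[0,0,0],[0,0,0],[0,0,0]]}' 60
```

```text
t: 7.0
ee_pos: [0.6095, -0.2448, 0.0792]
orientation: [-2.458, 1.956, -0.001]
force: [-2.3, 1.6, 6.3]
width: 0.0187
```

```bash
python3 -m inch '{"claw":[0.8,0.6,0,0,0,0,0,0,0,0,0,0],"xyz":[[0,0,0],[0,0,0],[0,0,0],[0,0,0],[0,0,0],[0,0,-10],[0,0,-30],[0,0,-35],[0,0,-35],[0,0,-35],[0,0,-20],[0,0,0]],"rot":[[0,0,0],[0,0,0],[0,0,0],[0,0,0],[0,0,0],[0,0,0],[0,0,0],[0,0,0],[0,0,0],[0,0,0],[0,0,0],[0,0,0]]}' 60
python3 -c "
from h import *
s=snap('wrist','w2b')"
python3 -m inch '{"claw":[0,0,0,0,0,0,0,0,0,0,0,0,0,0,0,0,0,0],"xyz":[[-17,-2.5,0],[-34,-5,0],[-34,-5,0],[-34,-5,0],[-34,-5,0],[-34,-5,0],[-34,-5,0],[-34,-5,0],[-34,-5,0],[-34,-5,0],[-34,-5,0],[-34,-5,0],[-34,-5,0],[-34,-5,0],[-34,-5,0],[-17,-2.5,0],[0,0,0],[0,0,0]],"rot":[[0,0,0],[0,0,0],[0,0,0],[0,0,0],[0,0,0],[0,0,0],[0,0,0],[0,0,0],[0,0,0],[0,0,0],[0,0,0],[0,0,0],[0,0,0],[0,0,0],[0,0,0],[0,0,0],[0,0,0],[0,0,0]]}'
python3 - <<'E'
from h import *
s=snap('wrist','w3');w=load('w2b')
cv2.imwrite('pics/w3b.png',cv2.resize(np.vstack([w['pixels'],s['pixels']])[:,:,::-1],None,fx=.71,fy=.71,interpolation=cv2.INTER_AREA))
E
```

```text
t: 8.2
ee_pos: [0.6112, -0.2452, 0.2482]
orientation: [-2.457, 1.954, -0.012]
force: [0.6, -0.8, 0.2]
width: 0.0852
t: 10.05
ee_pos: [0.5672, 0.268, 0.2423]
orientation: [2.457, -1.954, 0.0]
force: [-0.2, -0.6, 0.4]
width: 0.0857
```

View pics/w3b.png

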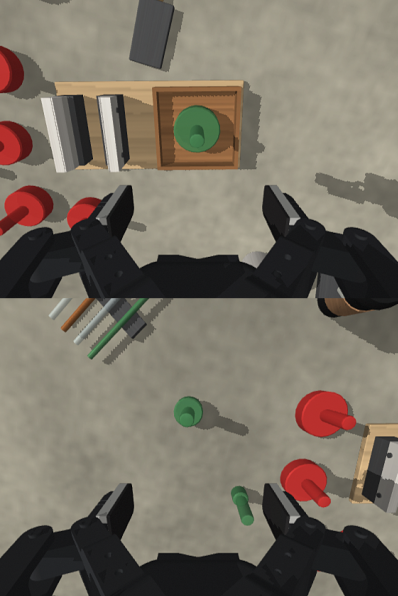

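Stopper_a stands upright in the middle of the tray. Stopper_b sits near (264,160) in the full wrist picture, clear of everything. I'll measure its stem top.

```bash
python3 - <<'E'
from h import *
s=load('w3');p=env.get_state();M=R.from_rotvec(p['orientation']).as_matrix()
h=cv2.cvtColor(s['pixels'],cv2.COLOR_RGB2HSV);m=cv2.inRange(h,(55,90,30),(90,255,255));m[:, :200]=0
n,l,st,c=cv2.connectedComponentsWithStats(m);print(st[1:],c[1:])
x,y,w,hh=232,125,65,65
cv2.imwrite('pics/c3.png',cv2.resize(s['pixels'][y:y+hh,x:x+w,::-1],None,fx=8,fy=8,interpolation=cv2.INTER_NEAREST))
g=s['pixels'][:,:,1]
for u,v in[(263,166)]:print((M.T@(ray(s,u,v,.086)-p['ee_pos'])*1e3).round(1))
E
```

```text
[[ 200    0    9    9   45]
 [ 245  139   41   42 1342]
 [ 326  265   31   55  965]] [[202.66666667   2.66666667]
 [264.95603577 159.53502235]
 [341.17202073 290.72227979]]
[-15.7 -24.3 156.5]
```

View pics/c3.png

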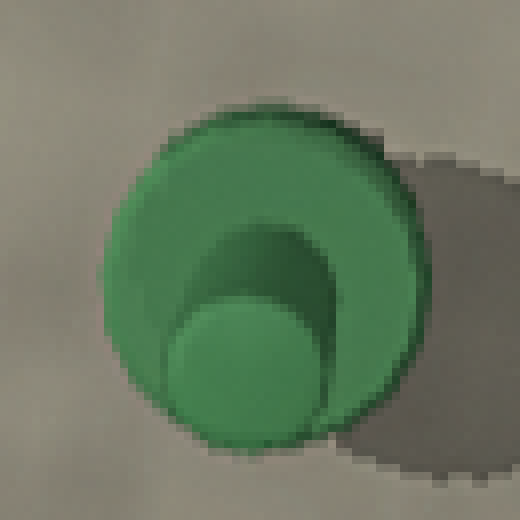

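```bash
python3 - <<'E'
from h import *
s=load('w3');p=env.get_state();M=R.from_rotvec(p['orientation']).as_matrix();print(p['ee_pos'])
for u,v,z in[(262.6,171.5,.086),(265,159.5,.025)]:r=ray(s,u,v,z);print(r,(M.T@(r-p['ee_pos'])*1e3).round(1))
E
```

```text
[0.56776036 0.26703935 0.24253678]
[0.5827604  0.28675568 0.086     ] [-16.1 -19.2 156.5]
[0.58364432 0.28716635 0.025     ] [-16.4 -20.3 217.5]
```

The stem and body measurements agree, giving a tool offset of (-16,-20) mm.

```bash
python3 -m inch '{"claw":[0,0,0,0,0,0,0,0,0,0,1,1,1,1,1,1,1],"xyz":[[-16,-20,0],[0,0,20],[0,0,30],[0,0,30],[0,0,30],[0,0,30],[0,0,25],[0,0,16],[0,0,0],[0,0,0],[0,0,0],[0,0,0],[0,0,0],[0,0,0],[0,0,0],[0,0,0],[0,0,0]],"rot":[[0,0,0],[0,0,0],[0,0,0],[0,0,0],[0,0,0],[0,0,0],[0,0,0],[0,0,0],[0,0,0],[0,0,0],[0,0,0],[0,0,0],[0,0,0],[0,0,0],[0,0,0],[0,0,0],[0,0,0]]}' 60
```

```text
t: 11.8
ee_pos: [0.5836, 0.2892, 0.0625]
orientation: [-2.459, 1.956, -0.0]
force: [-0.6, -1.6, 2.3]
width: 0.0186
```

```bash
python3 -m inch '{"claw":[1,1,1,1,1,1,1,1,1,1,1,1,1,1,1,1,1,1,1,1],"xyz":[[0,0,-10],[0,0,-30],[0,0,-35],[0,0,-35],[0,0,-30],[13,4,0],[25,7,0],[30,8,0],[30,8,0],[30,8,0],[30,8,0],[30,8,0],[30,8,0],[30,8,0],[30,8,0],[30,8,0],[30,8,0],[16,5,0],[7,3,0],[0,0,0]],"rot":[[0,0,0],[0,0,0],[0,0,0],[0,0,0],[0,0,0],[0,0,0],[0,0,0],[0,0,0],[0,0,0],[0,0,0],[0,0,0],[0,0,0],[0,0,0],[0,0,0],[0,0,0],[0,0,0],[0,0,0],[0,0,0],[0,0,0],[0,0,0]]}' 60
python3 -m inch '{"claw":[1,1,1],"xyz":[[0,0,0],[0,0,0],[0,0,0]],"rot":[[0,0,0],[0,0,0],[0,0,0]]}' 60
python3 - <<'E'
from h import *
s=snap('wrist','w4');p=env.get_state();M=R.from_rotvec(p['orientation']).as_matrix();print(p['ee_pos'])
print('gauge offset',(M.T@(np.array([.5687,-.0854,.2])-p['ee_pos'])*1e3).round(1))
print(M.round(3),np.linalg.inv(np.r_[np.c_[M,p['ee_pos']],[[0,0,0,1]]])@s['world_from_camera'])
E
```

```text
t: 13.8
ee_pos: [0.5673, -0.086, 0.2016]
orientation: [2.456, -1.958, -0.002]
force: [-0.2, -0.0, -1.5]
width: 0.0187
t: 14.1
ee_pos: [0.5683, -0.0835, 0.2023]
orientation: [-2.46, 1.953, 0.0]
force: [-0.4, 1.0, -1.3]
width: 0.0189
[ 0.56828299 -0.08371472  0.20228209]
gauge offset [ 1.7 -0.   2.3]
[[ 0.227 -0.974  0.   ]
 [-0.974 -0.227  0.   ]
 [-0.    -0.    -1.   ]] [[ 9.99999881e-01 -4.80563070e-04 -8.41473402e-05 -5.12520426e-04]
 [ 4.83735805e-04  9.54238590e-01  2.99045947e-01 -7.76427492e-02]
 [-6.34137990e-05 -2.99045952e-01  9.54238709e-01 -1.28688358e-01]
 [ 0.00000000e+00  0.00000000e+00  0.00000000e+00  1.00000000e+00]]
```

View pics/w4.png

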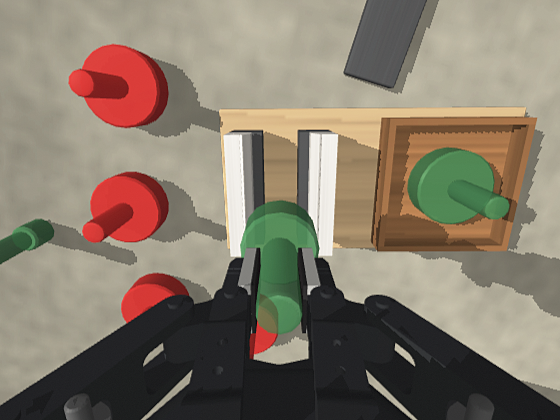

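The view shows stopper_b upright over the slot, body about x=241–318, jaws' outer edges about 225 and 337. I'll measure both, relative to the tool.

```bash
python3 - <<'E'
from h import *
s=load('w4');p=env.get_state();M=R.from_rotvec(p['orientation']).as_matrix()
X=lambda u,v,z:(M.T@(ray(s,u,v,z)-p['ee_pos'])*1e3).round(1)
h=cv2.cvtColor(s['pixels'],cv2.COLOR_RGB2HSV);w=cv2.inRange(h,(0,0,190),(180,45,255));g=cv2.inRange(h,(55,80,30),(90,255,255))
for v in(137,150,165,180,195,245):
    a=np.flatnonzero(w[v,205:350])+205
    if len(a):print(v,a[0],a[-1]+1,X(a[0],v,.068)[:2],X(a[-1]+1,v,.068)[:2],'mid',(X(a[0],v,.068)[0]+X(a[-1]+1,v,.068)[0])/2)
c=[v for v in np.flatnonzero(w[:,225:250].any(1))];print('rows',c[0],c[-1])
print('far/near ends y',X(240,131,.068),X(240,256,.068))
for v in range(225,250,4):
    a=np.flatnonzero(g[v,225:340])+225;print(v,a[0],a[-1]+1,X(a[0],v,.155)[0],X(a[-1]+1,v,.155)[0])
E
```

```text
137 224 338 [-45.5 -53. ] [ 48.3 -52.9] mid 1.3999999999999986
150 224 337 [-46.  -42.4] [ 48.1 -42.3] mid 1.0500000000000007
165 225 337 [-45.8 -29.8] [ 48.8 -29.7] mid 1.5
180 226 336 [-45.6 -16.8] [ 48.6 -16.7] mid 1.5
195 227 335 [-45.4  -3.4] [48.5 -3.4] mid 1.5500000000000007
245 230 333 [-45.1  44.1] [49.2 44.1] mid 2.0500000000000007
rows 13 286
far/near ends y [-32.1 -57.8 134.3] [-36.3  55.2 134.3]
225 247 314 -19.5 20.7
229 246 315 -20.2 21.4
233 244 316 -21.5 22.1
237 243 317 -22.2 22.8
241 242 318 -22.9 23.5
245 241 319 -23.6 24.2
249 241 319 -23.7 24.3
```

```bash
python3 -m inch '{"claw":[1,1,1,1,1,1,1,1,1,1,1],"xyz":[[1.2,-1,5],[0,0,20],[0,0,25],[0,0,15],[0,0,5],[0,0,4],[0,0,4],[0,0,4],[0,0,3],[0,0,0],[0,0,0]],"rot":[[0,0,0],[0,0,0],[0,0,0],[0,0,0],[0,0,0],[0,0,0],[0,0,0],[0,0,0],[0,0,0],[0,0,0],[0,0,0]]}' 60
```

```text
t: 15.25
ee_pos: [0.5696, -0.0858, 0.1175]
orientation: [-2.458, 1.956, -0.0]
force: [1.1, 0.1, -2.2]
width: 0.0184
```

Underside is now at about z 55 mm with no contact. Continuing down in small steps.

```bash
python3 -m inch '{"claw":[1,1,1,1,1,1,1,1],"xyz":[[0,0,2],[0,0,2],[0,0,2],[0,0,2],[0,0,2],[0,0,1],[0,0,0],[0,0,0]],"rot":[[0,0,0],[0,0,0],[0,0,0],[0,0,0],[0,0,0],[0,0,0],[0,0,0],[0,0,0]]}' 60
```

```text
t: 16.05
ee_pos: [0.5694, -0.0858, 0.1063]
orientation: [2.459, -1.956, -0.0]
force: [0.1, 0.7, -2.6]
width: 0.0188
```

```bash
python3 -m inch '{"claw":[1,1,1,1,1],"xyz":[[0,0,1],[0,0,1],[0,0,0.5],[0,0,0],[0,0,0]],"rot":[[0,0,0],[0,0,0],[0,0,0],[0,0,0],[0,0,0]]}' 60
```

```text
t: 16.55
ee_pos: [0.5697, -0.0858, 0.1044]
orientation: [-2.459, 1.955, -0.001]
force: [-1.2, -0.5, 6.0]
width: 0.0181
```

Contact came at underside of about z 42 mm, which is the step. Releasing and retreating.

```bash
python3 -m inch '{"claw":[0.8,0.6,0,0,0,0,0,0,0,0,0,0,0,0,0],"xyz":[[0,0,0],[0,0,0],[0,0,0],[0,0,0],[0,0,0],[0,0,-10],[0,0,-30],[0,0,-30],[0,0,-30],[0,0,-30],[0,30,0],[0,30,0],[0,30,0],[0,0,0],[0,0,0]],"rot":[[0,0,0],[0,0,0],[0,0,0],[0,0,0],[0,0,0],[0,0,0],[0,0,0],[0,0,0],[0,0,0],[0,0,0],[0,0,0],[0,0,0],[0,0,0],[0,0,0],[0,0,0]]}' 60
python3 - <<'E'
from h import *
a=snap('wrist','w5');b=snap('scene','sc5')
cv2.imwrite('pics/fin.png',np.hstack([cv2.resize(a['pixels'][:280,120:],(628,400))[:,:400],cv2.resize(b['pixels'][60:260,80:280],(400,400))])[:,:,::-1])
E
```

```text
t: 18.05
ee_pos: [0.482, -0.1062, 0.2348]
orientation: [-2.458, 1.956, -0.003]
force: [-0.0, -0.1, 0.7]
width: 0.0851
```

View pics/fin.png

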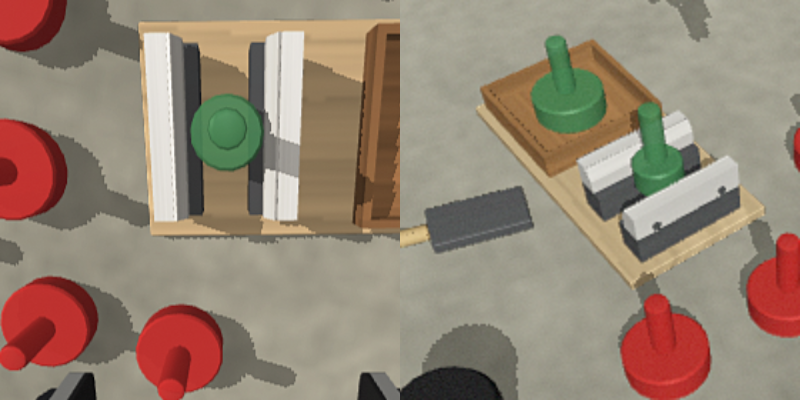

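The left half (wrist view) shows stopper_b upright between the jaws at about (227,132), sitting on the step. The right half (scene view) shows stopper_a upright in the tray at (568,100) and stopper_b in the gauge at (657,165). Handing in.

```bash
python3 -c "
from h import *
print(env.hand_in())"
```

```text
the job is handed in; nothing more can be done
None
```

I handed the job in at about 18 s of the 59 s allowed. Stopper_a went into the reject tray first, and then the 46 mm stopper_b went into the gauge. I left stopper_c and the red look-alikes where they stood.

- **Stopper_b:** it met the step with its underside at about z 42 mm, where it should rest. The last wrist and scene pictures show it upright between the jaws.
- **Stopper_a:** the last scene picture shows it upright near the middle of the tray.
- **Robot:** the gripper was open and clear of everything. The highest force reading at the end of any move was about 7 N.
- **Disagreement:** the top and wrist cameras differed by about 4–8 mm on positions, partly from rough pixel picks in the top view. I used the wrist camera for the grasps and placings, and no check failed.

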